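# Unclip the tall battery pack from the bench charger

### The job

The tall battery pack on the two-bay charger is charged: pull it straight out of the charger's open front, off its rails against the spring catch, and set it down on its base in the open white tray without dropping it. Leave the low pack clicked in on the charger, and do not shift or knock over the red-lidded tub, the rubber bowl, the rotary tool or the tooth casts.

Things in the scene. Friction and masses are not known exactly. Their poses are not given: they have to be found in the camera images.
- charger: Light-grey two-bay battery charger screwed to the bench (cannot move), 130 (x) x 210 (y) mm, deck 30 mm above the bench. Origin: centre of its underside; z up; -x points out of its open front, the way the packs pull off. Bays at y = +55 and -55 mm, each with two side rails whose inward lips hold the pack's foot down from x = -25 to x = +42 mm; a wall behind stops it.
- bay_left (a point): Centre of the left bay on the deck (charger x = 0, y = +55 mm, 30 mm above the bench): where a seated pack's origin lies. The rail lips' tops are 48.5 mm above the bench and the lips 51 mm apart, so a pack's body has 2.5 mm to each lip; a bay is 83 mm wide over its rails.
- bay_right (a point): The same point of the right bay (y = -55 mm). A sprung ball in each rail clicks into a notch in the foot: a seated pack needs a straight pull along charger -x of about 10 to 15 N to let go, then slides easily. Pulled 67 mm out from its seat, its foot is clear of the lips and the pack can be lifted.
- pack_tall: Taller battery pack, black plastic, 85 mm high: foot 80 (x) x 62 (y) x 10 mm high, on it a block 76 (x) x 46 (y) mm to the top, ribbed sides, good to grip across y. 0.3 to 0.55 kg. Origin: centre of its underside; z up; axes parallel to the charger's while seated. Starts clicked in one bay (either one).
- pack_low: Lower battery pack, the same shape and footprint but only 50 mm high, clicked in the other bay. Origin: centre of its underside. It must stay clicked in.
- tray: Open white plastic tray, fixed, 240 (x) x 190 (y) x 45 mm high, walls and floor 5 mm thick, empty. Origin: centre of its underside, so the inner floor is 5 mm above the bench; z up.
- bowl: Bystander black rubber mixing bowl, 100 mm across, 55 mm high, standing beyond the tray. Origin: centre of its base.
- tub: Bystander tub with a red lid, 90 mm diameter, 85 mm high, standing to the right of the charger. Origin: centre of its base.
- cast_a: Bystander plaster tooth cast, about 86 x 62 x 30 mm, lying flat behind the charger and the tray, the nearest of the casts to them. Origin: underside, near its middle.
- rotary_tool: Bystander black rotary tool lying on the bench, 50 mm thick, about 205 mm long along its x. Origin: underside, near its middle.
Not all that is in view belongs to the job. What is shaped like the pack_low but blue or purple is not meant.

How it is judged:
By the outcome, as a careful person would: the job done as asked, in the order asked, and still so for the second after the job is handed in, with the robot touching nothing.
It also fails if it takes over 40 s, if anything falls off the work surface, if the arm or the gripper's body presses on something with over 40 N, if the wrist force passes 120 N, or if a joint passes its speed limit or range.

### The arm

A 6-joint arm with a two-finger parallel gripper is mounted at the origin on the work surface. World frame = base frame: x ahead of the robot, y to its left, z up, the work surface at z = 0. Lengths are in mm, angles in rad, forces in N, time in s.
With the tool pointing down it reaches from about 350 to 975 mm from the base axis. Payload 7.1 kg.
Tool frame: the origin (TCP) lies at the centre of the arm's flange, where the gripper is bolted on; the fingertips stand 182 mm ahead of it and the grasp point (between the pads) lies 163 mm ahead of it; z points along the fingers, y is the line along which they close (so a half turn about z gives the same grasp; the last joint's range is limited). The gripper opens to 88 mm and grips with 3 to 60 N. Pads are 20 mm wide; open, the fingers measure 115 mm over their backs; the gripper's body (75 mm by 178 mm) begins 61 mm behind the grasp point.
Start: joints at [-1.153, 0.423, 1.63, -0, 1.089, -0.019], TCP at [264.416, -566.295, 404.675] pointing down, gripper open.
Joint ranges: [-3, 3], [-0.9, 2.11], [0.09, 2.58], [-1.31, 4.45], [0.11, 2.69], [-2.54, 2.54]. Speed limits (rad/s): [2.39, 2.39, 3.01, 3.14, 3.14, 3.14].

### API

Orientations are given as a rotation vector (axis times angle).
In Python, from workcell import readout, get_image, ctrl gives the robot as it stands.
- The arm moves only by the tool step_arm, never from a script. Its argument "targets" is a list that holds one entry, the list of rows, each a list of 7 numbers: the shift along the world's x, y, z as a fraction of full scale, then the turn, a rotation vector about the world's x, y, z as a fraction of full scale, then the opening, from 0 (shut) to 1 (fully open). In form: [[[dx, dy, dz, wx, wy, wz, claw], ...]]. A call has exactly 5 rows; each row shifts and turns the commanded pose from where the row before left it; what a row does not reach is not made up. Full scale, the value 1, is 0.05 m for a shift and 4 degrees for a turn. A row lasts 1/8 s, in which the tool goes at most 62.5 mm and 10.7 degrees, less where a joint would pass 70% of its speed; a pose out of reach is approached as far as the arm can. A call with a number of a shift or a turn outside -1 to 1 is refused whole. A call with a gripper value outside its range is refused whole. The fingers move at their own pace and stop on an object; the grip force is fixed at half the most. Time passes only in rows, so rows that do not move let the fingers close, or fill a call up. It gives the time, the measured TCP pose, the force, the opening and the grip force at its end, in the units of the state.
- readout.get_obs(): the state, without advancing time (a new reading comes with each control period).
- get_image(name): name is "scene" or "top" or "wrist"; returns a dict with "pixels" (420x560x3 uint8, red, green, blue), "intrinsics" (3x3 intrinsics, pixels), "extrinsics" (4x4, takes a point from world to camera coordinates). Camera axes: x right, y down, z forward; pixel columns grow to the right and rows downward; lengths in mm; the calibration is good to about 2 mm. A picture is of the moment at which its call begins. There is no depth.
- ctrl.close_job(): hands the job in; it is judged then, once.
The state is a dict: "t": time; "qpos": joint angles; "qvel": joint speeds; "joint_torque": joint torques, N m; "ee_pos": TCP position; "orientation": TCP orientation; "ft_force": force on the tool from outside, world axes, zero at the start; "moment": the same for the moment, N m; "width": finger opening in mm; "grasp_force": force on a finger pad.
Only numpy, scipy, OpenCV 4.12 (cv2) and the standard library are available. Lean on these libraries where they do the work, as an engineer would, in place of code of your own. Each camera call takes 0.05 s, during which the arm holds its last target. There are 200 camera calls.

## Working session

There is one attempt and no reset: what is moved stays moved. The work goes in short steps, Python scripts to look and compute and a tool call to move; the robot and the scene stay as the last step left them, time stands still between calls to the robot, and variables do not carry over. Pictures are saved under pics/ and viewed, at most 10 in all, crops included, and the job is handed in when it is done.

Besides the shell and the picture viewer there is one more tool, called in YAML: its name, and indented under it one key for each argument. step_arm: Moves the arm, as the interface text tells. Shift numbers are shares of 0.05 m and turn numbers shares of 4 degrees, none past 1 either way. Its arguments: {"type":"object","properties":{"targets":{"type":"array"}},"required":["targets"]}

```bash
mkdir -p pics; python3 - <<'E'
from workcell import readout, get_image, ctrl
import cv2,numpy as np
for n in("scene","top"):
    d=get_image(n);cv2.imwrite(f"pics/{n}0.png",d["pixels"][:,:,::-1]);print(n,np.round(d["intrinsics"],1).tolist(),np.round(d["extrinsics"],3).tolist())
o=readout.get_obs();print(o["t"],o["ee_pos"],o["orientation"],o["width"])
E
```

```text
scene [[403.9, 0.0, 282.4], [0.0, 403.9, 200.9], [0.0, 0.0, 1.0]] [[-0.024, 1.0, 0.001, -10.649], [0.673, 0.017, -0.74, -357.568], [-0.739, -0.018, -0.673, 1658.207], [0.0, 0.0, 0.0, 1.0]]
top [[436.1, 0.0, 283.9], [0.0, 436.1, 210.6], [0.0, 0.0, 1.0]] [[-0.027, -1.0, -0.016, 23.55], [-0.987, 0.029, -0.158, 585.549], [0.158, 0.011, -0.987, 1193.418], [0.0, 0.0, 0.0, 1.0]]
0.1 [ 264.34146619 -566.08136359  403.98942756] [-3.06566389e+00 -6.80406354e-01  3.97452223e-04] 87.96087148774774
```

View pics/scene0.png

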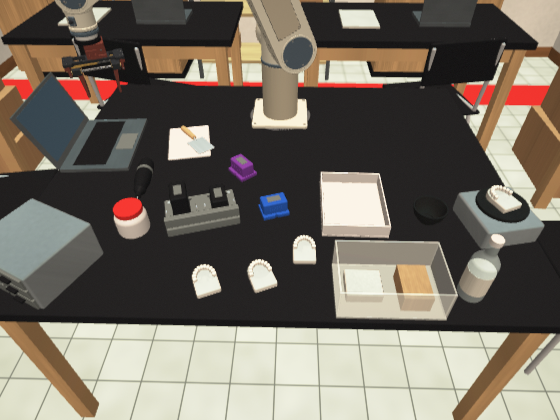

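View pics/top0.png

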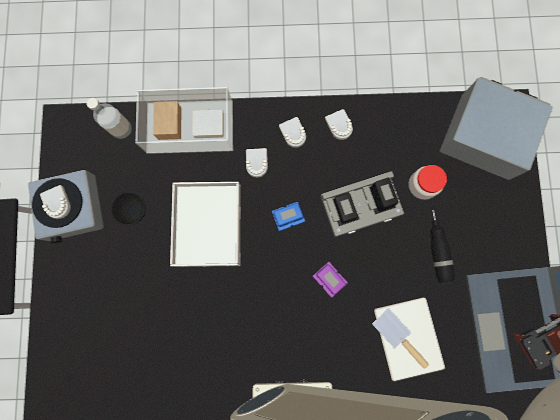

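The scene view shows the charger at about (201,212), with a taller pack at (180,197) and a lower one at (219,198). The top view shows the charger at about (362,204), with packs at (346,207) and (385,194). There are decoys: blue at top (288,215) and purple at (330,279). The tray is at top (206,224). I'll confirm which pack is which in an enlarged crop.

```bash
python3 - <<'E'
import cv2,numpy as np
t=cv2.imread("pics/top0.png")[165:245,315:415];s=cv2.imread("pics/scene0.png")[170:245,150:250]
f=lambda a:cv2.resize(a,None,fx=4,fy=4,interpolation=cv2.INTER_CUBIC)
t,s=f(t),f(s);s=cv2.copyMakeBorder(s,0,t.shape[0]-s.shape[0],0,0,0)
o=cv2.convertScaleAbs(np.hstack([t,s]),alpha=1.6,beta=20);cv2.imwrite("pics/crop1.png",o)
E
```

```text
(no output)
```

View pics/crop1.png

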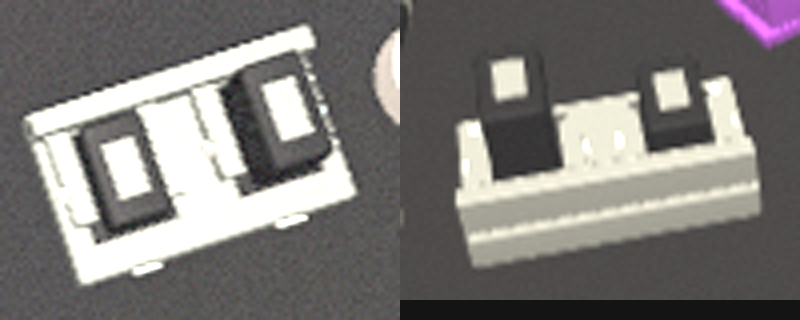

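In both views the tall pack is in the right bay: top label at about (387,192), scene label at (178,190). The low pack is in the left bay at top (346,207), and the back wall is on the +x side. Next I'll measure positions.

```bash
cat > h.py <<'E'
import numpy as np
def ray(d,p):
    K,E=d["intrinsics"],d["extrinsics"];R,t=E[:3,:3],E[:3,3]
    return -R.T@t, R.T@np.linalg.solve(K,[p[0],p[1],1])
def plane(d,p,z):
    o,v=ray(d,p);return o+v*(z-o[2])/v[2]
def tri(d1,p1,d2,p2):
    o1,v1=ray(d1,p1);o2,v2=ray(d2,p2)
    s=np.linalg.lstsq(np.c_[v1,-v2],o2-o1,rcond=None)[0];a,b=o1+s[0]*v1,o2+s[1]*v2
    return (a+b)/2,np.linalg.norm(a-b)
E
python3 - <<'E'
from h import *; from workcell import get_image; import cv2
T,S=get_image("top"),get_image("scene")
np.set_printoptions(precision=1,suppress=True)
def blob(d,x0,y0,x1,y1,thr,near):
    g=cv2.cvtColor(d["pixels"],cv2.COLOR_RGB2GRAY)[y0:y1,x0:x1]
    n,l,s,c=cv2.connectedComponentsWithStats((g>thr).astype(np.uint8))
    i=min(range(1,n),key=lambda k:np.hypot(*(c[k]+[x0,y0]-near))+(1e3 if s[k,4]<12 else 0))
    return c[i]+[x0,y0],s[i,4],(l==i)
P={}
for n,pt,ps,z in(("tall",(387.5,191.7),(177.5,190),115),("low",(346.5,206.7),(217.5,192),80)):
    a,na,_=blob(T,int(pt[0])-8,int(pt[1])-9,int(pt[0])+8,int(pt[1])+9,80,np.array(pt))
    b,nb,_=blob(S,int(ps[0])-7,int(ps[1])-7,int(ps[0])+7,int(ps[1])+7,80,np.array(ps))
    print(n,a,na,b,nb,"tri",*tri(T,a,S,b),"plane",plane(T,a,z),plane(S,b,z));P[n]=plane(T,a,z)
d=P["low"]-P["tall"];print("dist",np.hypot(*d[:2]),"yaw",np.degrees(np.arctan2(-d[0],d[1])))
# charger outline
g=cv2.cvtColor(T["pixels"],cv2.COLOR_RGB2GRAY);m=np.zeros_like(g);m[165:245,315:408]=(g[165:245,315:408]>70)
m=cv2.morphologyEx(m,cv2.MORPH_CLOSE,np.ones((3,3)))
c=max(cv2.findContours(m,cv2.RETR_EXTERNAL,cv2.CHAIN_APPROX_NONE)[0],key=cv2.contourArea)
w=np.array([plane(T,p[0],30)[:2] for p in c],np.float32);print("charger",cv2.minAreaRect(w))
print("corners px",cv2.boxPoints(cv2.minAreaRect(c)))
m=np.zeros_like(g);m[170:275,160:250]=g[170:275,160:250]>90
c=max(cv2.findContours(m,cv2.RETR_EXTERNAL,cv2.CHAIN_APPROX_NONE)[0],key=cv2.contourArea)
print("tray",cv2.minAreaRect(np.array([plane(T,p[0],45)[:2] for p in c],np.float32)))
for n,p,z in(("blue",(288,215),50),("tub",(432,179),85),("tooltip",(434,212),10),("toolbody",(441,245),50),("purple",(330,279),50),("cast",(257,162),30)):print(n,plane(T,p,z))
E
```

```text
tall [386.3 191.7] 139 [176.8 189.4] 78 tri [ 618.  -269.9  116.3] 0.9178950960852962 plane [ 618.4 -270.6  115. ] [ 616.6 -269.9  115. ]
low [346.  206.5] 135 [217.3 192. ] 73 tri [ 586.7 -164.4   81.8] 0.7803957483147009 plane [ 587.  -165.1   80. ] [ 584.7 -164.5   80. ]
dist 110.10753406327896 yaw 16.53085937924681
charger ((601.2894897460938, -222.94180297851562), (135.95875549316406, 220.91490173339844), 16.50832748413086)
corners px [[319.9 193.6]
 [391.8 170.4]
 [406.3 215.1]
 [334.4 238.4]]
tray ((556.63623046875, 231.52337646484375), (198.1149139404297, 242.11880493164062), 89.15601348876953)
blue [572.4  -4.   50. ]
tub [ 656.4 -405.9   85. ]
tooltip [ 574.9 -429.    10. ]
toolbody [ 475.6 -427.5   50. ]
purple [ 390.4 -115.    50. ]
cast [735.3  82.7  30. ]
```

The pack spacing comes out at 110.1 mm (expected 110), yaw is 16.5° and the heights agree. The tall pack is at about (618,-270). I'll approach from above, turning the tool by -8.5°.

step_arm:
  targets:
    - [[0.8,0.65,-0.1,0,0,-0.4,1],[0.8,0.65,-0.1,0,0,-0.4,1],[0.8,0.65,-0.1,0,0,-0.4,1],[0.8,0.65,-0.1,0,0,-0.4,1],[0.8,0.65,-0.1,0,0,-0.4,1]]

```text
t: 0.82
ee_pos: [465.5, -402.6, 379.4]
orientation: [-3.107, -0.463, 0.0]
ft_force: [-0.4, -0.7, -0.9]
width: 87.6
grasp_force: 0.0
```

step_arm:
  targets:
    - [[0.8,0.65,-0.1,0,0,-0.12,1],[0.8,0.65,-0.1,0,0,0,1],[0.8,0.65,-0.1,0,0,0,1],[0.6,0.65,-0.1,0,0,0,1],[0,0,0,0,0,0,1]]

```text
t: 1.45
ee_pos: [616.0, -271.3, 358.8]
orientation: [-3.107, -0.458, 0.001]
ft_force: [-0.0, 1.0, -0.3]
width: 87.8
grasp_force: 0.0
```

```bash
cat > look.py <<'E'
import sys,cv2
from h import *; from workcell import get_image,readout
np.set_printoptions(precision=2,suppress=True)
o=readout.get_obs();print(o["t"],o["ee_pos"],o["orientation"],o["ft_force"],o["width"],o["grasp_force"],o["qpos"])
for n in sys.argv[2:]:
    d=get_image(n);cv2.imwrite(f"pics/{sys.argv[1]}_{n}.png",d["pixels"][:,:,::-1]);np.savez(f"{sys.argv[1]}_{n}.npz",**d)
E
python3 look.py a wrist
```

```text
1.45 [ 615.98 -271.35  358.81] [-3.11 -0.46  0.  ] [-0.05  1.02 -0.27] 87.77412920057363 0.0 [-0.43  0.54  1.55  0.    1.05  0.85]
```

View pics/a_wrist.png

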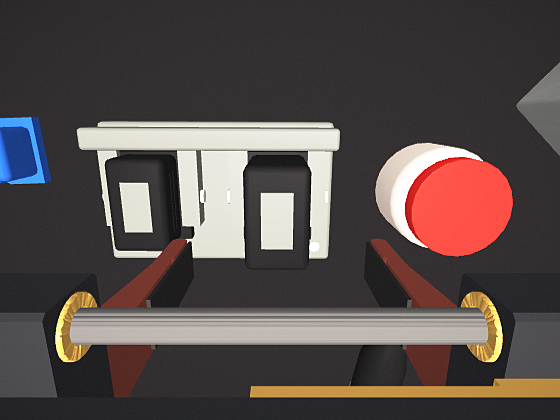

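The wrist view shows the charger square to the fingers. The tall pack is on the right with its label at about (277,221), the low pack on the left at (136,208), and the tub lid is clear at (458,206). I'll refine from here.

```bash
python3 - <<'E'
from h import *;import cv2
np.set_printoptions(precision=1,suppress=True)
d=dict(np.load("a_wrist.npz"));p=d["pixels"];g=cv2.cvtColor(p,cv2.COLOR_RGB2GRAY)
L={}
for n,x0,x1,y0,y1,z in(("tall",248,306,175,262,115),("low",112,172,172,242,80)):
    m=(g[y0:y1,x0:x1]>120).astype(np.uint8)
    c=max(cv2.findContours(m,0,1)[0],key=cv2.contourArea);r=cv2.minAreaRect(c.reshape(-1,2)+np.array([x0,y0]));L[n]=plane(d,r[0],z)
    q=np.array([plane(d,k,z)[:2] for k in cv2.boxPoints(r)]);print(n,r,L[n],q[1]-q[0],q[2]-q[1])
v=L["low"]-L["tall"];print(np.hypot(*v[:2]),np.degrees(np.arctan2(-v[0],v[1])))
a=np.array([plane(d,k,45+3.5)[:2] for k in((79,140),(338,140))]);print("wall",a,a[0]-a[1])
E
```

```text
tall ((276.9999694824219, 221.0), (31.999996185302734, 55.99999237060547), 0.0) [ 617.3 -270.4  115. ] [38.5 11.1] [  6.2 -20.5]
low ((135.5471954345703, 207.49551391601562), (51.907981872558594, 28.86937141418457), 84.5596694946289) [ 585.6 -164.3   80. ] [  8.5 -20.7] [-40.  -11.9]
110.74587302140573 16.607645332415906
wall [[ 617.6  -97.8]
 [ 680.  -304.4]] [-62.3 206.6]
```

step_arm:
  targets:
    - [[0.03,0.02,-0.6,0,0,0,1],[0,0,-0.7,0,0,0,1],[0,0,-0.6,0,0,0,1],[0,0,-0.36,0,0,0,1],[0,0,0,0,0,0,1]]

```text
t: 2.12
ee_pos: [615.0, -273.4, 245.6]
orientation: [-3.108, -0.45, 0.003]
ft_force: [-0.9, -0.5, -0.5]
width: 87.8
grasp_force: 0.0
```

step_arm:
  targets:
    - [[0,0,0,0,0,0,0],[0,0,0,0,0,0,0],[0,0,0,0,0,0,0],[0,0,0,0,0,0,0],[0,0,0,0,0,0,0]]

```text
t: 2.75
ee_pos: [615.8, -272.0, 247.1]
orientation: [-3.107, -0.452, 0.001]
ft_force: [-0.9, 5.1, 4.9]
width: 45.9
grasp_force: 30.0
```

step_arm:
  targets:
    - [[-0.1,-0.03,0,0,0,0,0],[-0.2,-0.06,0,0,0,0,0],[-0.3,-0.09,0,0,0,0,0],[-0.3,-0.09,0,0,0,0,0],[0,0,0,0,0,0,0]]

```text
t: 3.38
ee_pos: [570.1, -286.3, 247.0]
orientation: [-3.108, -0.452, 0.002]
ft_force: [-3.9, 1.5, 6.2]
width: 46.1
grasp_force: 30.0
```

step_arm:
  targets:
    - [[-0.3,-0.09,0,0,0,0,0],[-0.3,-0.09,0,0,0,0,0],[-0.15,-0.045,0,0,0,0,0],[0,0,0,0,0,0,0],[0,0,0,0,0,0,0]]

```text
t: 4.0
ee_pos: [533.5, -297.8, 246.9]
orientation: [3.109, 0.452, -0.0]
ft_force: [-1.6, -1.2, 4.7]
width: 46.1
grasp_force: 30.0
```

```bash
python3 look.py b wrist scene; python3 -c "
import cv2,numpy as np
a=cv2.imread('pics/b_wrist.png');b=cv2.imread('pics/b_scene.png')[130:270,110:300]
b=cv2.resize(b,None,fx=2,fy=2);b=cv2.copyMakeBorder(b,0,140,0,0,0);a=cv2.resize(a,(400,300));a=cv2.copyMakeBorder(a,0,b.shape[0]-300,0,0,0)
cv2.imwrite('pics/b2.png',np.hstack([a,b]))"
```

```text
4.0 [ 533.46 -297.85  246.87] [ 3.11  0.45 -0.  ] [-1.6  -1.2   4.72] 46.108476023557664 29.995324909687042 [-0.53  0.61  1.75 -0.    0.78  0.75]
```

View pics/b2.png

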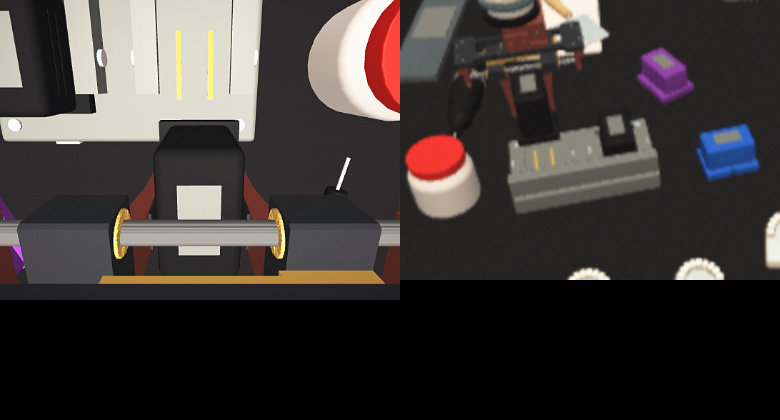

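The pack is 86 mm out, past the 67 mm needed. The wrist view shows its foot clear of the rails and the bay contacts bare, and the low pack is still seated. Now lift and carry.

step_arm:
  targets:
    - [[0,0,0.2,0,0,0,0],[0,0,0.5,0,0,0,0],[0,0,0.7,0,0,0,0],[0,0,0.7,0,0,0,0],[0,0.2,0.4,0,0,0,0]]

```text
t: 4.72
ee_pos: [533.5, -287.4, 373.0]
orientation: [3.108, 0.451, 0.001]
ft_force: [0.5, 0.1, -6.0]
width: 46.0
grasp_force: 30.0
```

step_arm:
  targets:
    - [[0.03,0.5,0,0,0,0,0],[0.05,0.75,0,0,0,0,0],[0.05,0.85,0,0,0,0,0],[0.05,0.85,0,0,0,0,0],[0.05,0.85,0,0,0,0,0]]

```text
t: 5.35
ee_pos: [544.2, -95.4, 370.9]
orientation: [-3.108, -0.452, 0.003]
ft_force: [0.1, -0.1, -3.6]
width: 45.7
grasp_force: 30.0
```

step_arm:
  targets:
    - [[0.05,0.85,0,0,0,0,0],[0.05,0.85,0,0,0,0,0],[0.05,0.85,0,0,0,0,0],[0.05,0.85,0,0,0,0,0],[0.04,0.85,0,0,0,0,0]]

```text
t: 5.98
ee_pos: [556.0, 116.9, 370.9]
orientation: [-3.109, -0.453, 0.003]
ft_force: [-0.1, -0.5, -6.0]
width: 45.7
grasp_force: 30.0
```

step_arm:
  targets:
    - [[0,0.85,0,0,0,0,0],[0,0.75,0,0,0,0,0],[0,0.5,0,0,0,0,0],[0,0.2,0,0,0,0,0],[0,0,0,0,0,0,0]]

```text
t: 6.6
ee_pos: [556.4, 230.3, 371.1]
orientation: [3.108, 0.454, -0.002]
ft_force: [-0.1, 0.0, -5.5]
width: 45.8
grasp_force: 30.0
```

```bash
python3 look.py c scene; python3 -c "
import cv2
b=cv2.imread('pics/c_scene.png')[90:290,130:430];cv2.imwrite('pics/c2.png',cv2.resize(b,None,fx=2.5,fy=2.5))"
```

```text
6.6 [556.37 230.26 371.08] [ 3.11  0.45 -0.  ] [-0.14  0.02 -5.54] 45.81372545856875 29.993789792060852 [ 0.37  0.43  1.71 -0.    1.01  1.65]
```

View pics/c2.png

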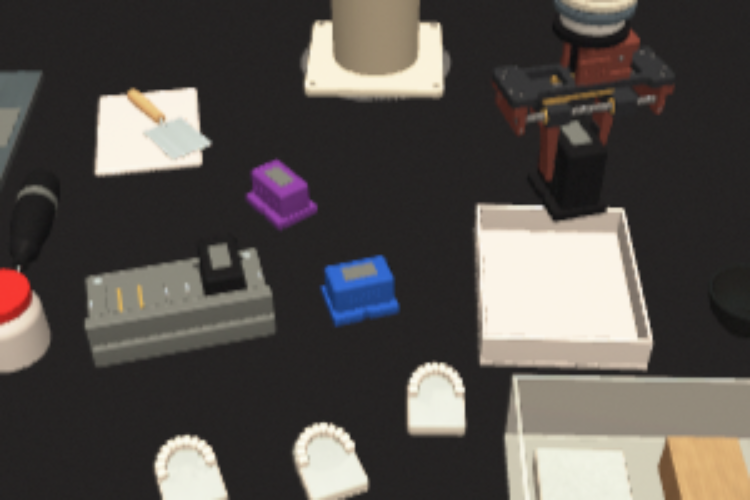

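The pack hangs upright over the tray with the low pack still seated. Touchdown should come at a TCP height of about 222, so I'll lower it.

step_arm:
  targets:
    - [[0,0,-0.4,0,0,0,0],[0,0,-0.8,0,0,0,0],[0,0,-0.8,0,0,0,0],[0,0,-0.6,0,0,0,0],[0,0,-0.2,0,0,0,0]]

```text
t: 7.28
ee_pos: [556.3, 228.6, 229.8]
orientation: [3.108, 0.45, -0.006]
ft_force: [-0.4, -0.1, -5.8]
width: 46.4
grasp_force: 30.0
```

step_arm:
  targets:
    - [[0,0,-0.06,0,0,0,0],[0,0,-0.04,0,0,0,0],[0,0,-0.02,0,0,0,0],[0,0,0,0,0,0,0],[0,0,0,0,0,0,0]]

```text
t: 7.9
ee_pos: [557.0, 230.0, 226.1]
orientation: [-3.109, -0.452, -0.001]
ft_force: [-0.5, -0.1, -5.7]
width: 45.9
grasp_force: 30.0
```

step_arm:
  targets:
    - [[0,0,-0.03,0,0,0,0],[0,0,-0.03,0,0,0,0],[0,0,-0.03,0,0,0,0],[0,0,0,0,0,0,0],[0,0,0,0,0,0,0]]

```text
t: 8.52
ee_pos: [557.1, 230.0, 222.0]
orientation: [-3.109, -0.452, -0.001]
ft_force: [-1.9, -1.4, 5.5]
width: 45.8
grasp_force: 30.0
```

The force has gone from -5.7 to +5.5 N, so the pack is resting on the tray floor. Release and retreat.

step_arm:
  targets:
    - [[0,0,0,0,0,0,0.7],[0,0,0,0,0,0,0.9],[0,0,0,0,0,0,1],[0,0,0,0,0,0,1],[0,0,0,0,0,0,1]]

```text
t: 9.15
ee_pos: [556.9, 229.9, 221.1]
orientation: [-3.109, -0.452, 0.0]
ft_force: [-0.0, 0.4, -0.1]
width: 87.4
grasp_force: 0.0
```

step_arm:
  targets:
    - [[0,0,0.3,0,0,0,1],[0,0,0.6,0,0,0,1],[0,0,0.8,0,0,0,1],[0,0,0.8,0,0,0,1],[0,0,0.5,0,0,0,1]]

```text
t: 9.78
ee_pos: [557.1, 230.0, 374.6]
orientation: [-3.108, -0.452, -0.005]
ft_force: [-0.3, -0.2, -1.2]
width: 87.8
grasp_force: 0.0
```

```bash
python3 look.py d scene; python3 -c "
import cv2
b=cv2.imread('pics/d_scene.png')[90:310,90:450];cv2.imwrite('pics/d2.png',cv2.resize(b,None,fx=2.2,fy=2.2))"
```

```text
9.775 [557.12 230.04 374.57] [-3.11 -0.45 -0.01] [-0.26 -0.22 -1.21] 87.83044902141098 0.0 [ 0.37  0.43  1.71 -0.    1.01  1.65]
```

View pics/d2.png

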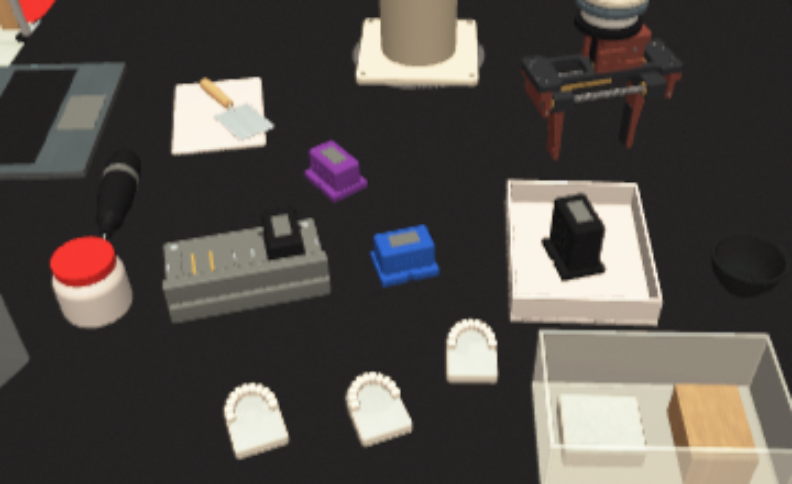

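The tall pack stands on its base in the tray at crop (578,237). The low pack is still seated at (281,232), and none of the other items look shifted. Handing in.

```bash
python3 -c "
from workcell import ctrl
print(ctrl.close_job())"
```

```text
the job is handed in; nothing more can be done
None
```

The tall pack is out of the charger and standing on its base in the white tray, the low pack is still seated, nothing else looks moved, and the job was handed in after about 10 s of robot time.

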